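# Seat a sanding drum in a carver's drum sander

### The arm

A 6-joint arm with a two-finger parallel gripper is mounted at the origin on the work surface. World frame = base frame: x ahead of the robot, y to its left, z up, the work surface at z = 0. Lengths are in m, angles in degrees, forces in N, time in s.
With the tool pointing down it reaches from about 0.375 to 0.9 m from the base axis. Payload 3.1 kg.
Tool frame: the origin (TCP) lies midway between the tips of the shut fingers; the grasp point (between the pads) lies bot.hold_point_z behind it (bot.hold_point_z is the distance from the TCP to the grasp point, in m); z points along the fingers, y is the direction in which the jaws open and shut (so a half turn about z gives the same grasp; the last joint's range is limited). The gripper opens to 87 mm and grips with 3 to 60 N. Pads are 19 mm wide; open, the fingers measure 117 mm over their backs; the gripper's body (75 mm by 190 mm) begins 51 mm behind the grasp point.
Start: joints at [53.944, 30.224, 82.088, -0, 67.689, -10.227], TCP at [0.272, 0.563, 0.199] pointing down, gripper open.
Joint ranges: [-176.69, 176.69], [-43.24, 126.21], [12.49, 139.97], [-82, 262], [0, 151.66], [-163.58, 163.58]. Speed limits (degrees/s): [159.86, 159.86, 180, 180, 180, 180].

### API

Orientations are given as a 3x3 rotation matrix whose columns are the frame's x, y, z axes.
In Python, from rig import bot, vision gives the robot as it stands.
- The arm moves only by the shell command python3 -m inch 'ROWS'. ROWS is JSON, a list of rows, each a list of 5 numbers: the finger opening in mm, from 0 to 87, then the shift along the tool's x, y, z in mm, then the turn about the tool's z in rad. In form: [[hand, dx, dy, dz, roll], ...]. A call has 1 to 8 rows; each row is the pose to reach, as a shift and turn from the pose measured when the call began, along the tool's axes at that moment; what a row does not reach only later rows make up. A row lasts 1/10 s, in which the tool goes at most 50 mm and 8.59 degrees, less where a joint would pass 70% of its speed; a pose out of reach is approached as far as the arm can. A call with a gripper value outside its range is refused whole. The fingers move at their own pace and stop on an object; the grip force is fixed at half the most. Time passes only in rows, so rows that repeat a pose let the fingers close. It gives the time, the measured TCP pose, the force and the opening at its end, in the units of the state.
- bot.read_state(): the state, without advancing time (a new reading comes with each control period).
- vision.capture(name): name is "scene" or "top" or "wrist"; returns (picture, depth): 480x640x3 uint8, red, green, blue; 480x640 float32, m along the optical axis (not along the pixel's ray), 0 where there is no reading.
- vision.camera_model(name): a dict with "intrinsics" (3x3 intrinsics, pixels), "camera_from_world" (4x4, takes a point from world to camera coordinates). Camera axes: x right, y down, z forward; pixel columns grow to the right and rows downward; lengths in m; the calibration is good to about 2 mm. A picture is of the moment at which its call begins: read the wrist's pose just before it. camera_model takes no time and is no camera call; for the wrist camera it gives the pose at the moment of the call.
- bot.hand_in(): hands the job in, once; it reports no verdict.
The state is a dict: "time_s": time; "joint_positions": joint angles; "qvel": joint speeds; "tau": joint torques, N m; "position": TCP position; "tcp_rot": TCP orientation; "force": force on the tool from outside, world axes, zero at the start; "moment": the same for the moment, N m; "opening": opening from 0.0 (shut) to 1.0 (fully open).
Only numpy, scipy, OpenCV 4.12 (cv2) and the standard library are available. Lean on these libraries where they do the work, as an engineer would, in place of code of your own. Each camera call takes 0.05 s, during which the arm holds its last target. There are 200 camera calls.

### The job

Take the sanding drum off its wooden rest and lower it into the two open slots of the green drum sander, pressing gently but firmly past the spring catches until both axle ends bottom evenly on the bearing blocks while you still hold it. Do not let it drop and do not force it; then let go and leave the drum lying level in the machine, with the bowl, the jar, the carved figure and the sanding block left alone.

Things in the scene. Friction and masses are not known exactly. Their poses are not given: they have to be found in the camera images.
- drum: Loose brown sanding drum, 0.26 to 0.44 kg: grit cylinder 50 mm across, 110 mm long, on a 12 mm steel axle 190 mm long; a black collar (22 mm across, 10 mm long) at each end of the grit, collars spanning 130 mm. Origin at its centre; x runs along the axle (ends alike, either way round will do). It starts level on its rest, axle centre 55 mm above the bench. Grip it across the middle of the grit.
- stand: Green drum sander fixed to the bench, base plate 110 mm wide, 14 mm thick. Origin on the bench midway between its two slots; x is the line of the seated axle, z up. Two uprights 12 mm thick at x = -75 and +75 mm, 138 mm free between them. Grey motor beyond the far one, x = 115 to 190 mm, 82 mm high. Seat the drum with 6 N or more on the blocks; it must never bear on the sander with over 28 N.
- slot_near (a point): Mouth centre of the open-topped slot in the upright at the stand's x = -75 mm, 105 mm above the bench; 15 mm wide across y, straight down. Above it steel guides flare to 31 mm wide, 117 mm high. A brass bearing block closes the slot below: both blocks are set to one same, unknown height, so the seated axle's centre lies anywhere from 56 to 74 mm above the bench, to be found by feel.
- slot_far (a point): The same slot mouth in the upright at the stand's x = +75 mm, beside the motor; like the other in every size.
- catch_near (a joint): Brass spring catch, an 8 mm round nose 86 mm above the bench, sticking 6 mm into the near slot from its +y side. Value in m: 0 = sprung out, up to 0.007 = pushed back. A descending axle meets it with its centre near 93 mm, pushes it 3 mm back and is free of it below 78 mm, where it springs out over the axle. Both together hold up about 8 N, twice the drum's weight.
- catch_far (a joint): The same spring catch in the far slot (x = +75 mm).
- rest: Wooden rest fixed to the bench, 180 x 70 mm, with two V-notched boards at x = -75 and +75 mm in which the drum's axle lies at the start; tops of the boards' notches 64 mm above the bench. Origin under its centre, x along the axle.
- bowl: Loose red-brown carved bowl, 104 mm across and 45 mm high; origin under its centre. Leave it alone.
- wax: Loose amber jar of wax, 56 mm across and 60 mm high; origin under its centre. Leave it alone.
- mask: Loose dark carved figure, 55 mm square at the foot, 165 mm high; origin under its centre. Leave it alone.
- block: Loose cork sanding block, 110 x 62 x 33 mm; origin under its centre. Leave it alone.
Mind the look-alikes: they are no part of the job. What is shaped like the drum but blue or pink is not meant.

How it is judged (in metres and radians):
On the way, in this order (a step that is already met when the one before it is completed fails the run):
1. the drum is lifted clear of its rest (its centre above 130 mm) (height (world z) of drum above 0.13 m), for 0.1 s.
2. still held in the fingers, the drum lies in both slots below both catches, level, and bears on the bearing blocks with at least 6 N (contact force between the fingers and drum above 0.5 N and contact force between drum and stand above 6 N and z of drum in the frame of stand below 0.077 m and horizontal distance between drum and stand below 0.008 m and angle between the x axis of drum and the x axis of stand, either way round below 0.04 rad and value of joint each of catch_near, catch_far below 0.0015 m), for 0.1 s.
At the end, for the whole second after the job is handed in: The drum rests in both slots: centre 53 to 77 mm above the bench, within 8 mm of the stand's origin seen from above, axle along the stand's x within 0.03 rad and level within 0.015 rad, both catches sprung out over it (under 1.5 mm back), carried by the sander, released and at rest (z of drum in the frame of stand between 0.053 and 0.077 m and horizontal distance between drum and stand below 0.008 m and angle between the x axis of drum and the x axis of stand, either way round below 0.03 rad and angle between drum's own x axis and vertical between 1.5558 and 1.5858 rad and value of joint each of catch_near, catch_far below 0.0015 m and contact force between drum and stand above 1 N and linear speed of drum below 0.02 m/s); the robot touches nothing.
It fails at once if the drum is forced: it bears on the sander with more than 28 N (contact force between drum and stand above 28 N).
It fails at once if the drum is dropped: it moves faster than 0.25 m/s with no finger on it (contact force between the fingers and drum below 0.05 N and linear speed of drum above 0.25 m/s).
It fails at once if a bystander is moved by more than 20 mm (distance of any of bowl, wax, mask, block from where it was at the start of the episode above 0.02 m).
It also fails if it takes over 61 s, if anything falls off the work surface, if the arm or the gripper's body presses on something with over 40 N, if the wrist force passes 120 N, or if a joint passes its speed limit or range.

## Working session

There is one attempt and no reset: what is moved stays moved. The work goes in short steps, Python scripts to look and compute and a shell command to move; the robot and the scene stay as the last step left them, time stands still between calls to the robot, and variables do not carry over. Pictures are saved under pics/ and viewed, about 8 in all and at most 12, crops included, and the job is handed in when it is done.

```bash
ls; mkdir -p pics; cat > h.py <<'E'
import numpy as np, cv2
from rig import bot, vision
def cap(n,f=None):
    m=vision.camera_model(n); p,d=vision.capture(n)
    if f: cv2.imwrite('pics/'+f,p[:,:,::-1]); np.savez('pics/'+f[:-4]+'.npz',p=p,d=d,K=m['intrinsics'],T=m['camera_from_world'])
    return p,d,np.array(m['intrinsics']),np.array(m['camera_from_world'])
def load(f):
    z=np.load('pics/'+f+'.npz'); return z['p'],z['d'],z['K'],z['T']
def cloud(d,K,T):
    v,u=np.mgrid[:d.shape[0],:d.shape[1]]
    P=np.stack([(u-K[0,2])/K[0,0]*d,(v-K[1,2])/K[1,1]*d,d,np.ones_like(d)],-1)
    return (P@np.linalg.inv(T).T)[...,:3]
def ray_z(u,v,z,K,T):
    "world point on pixel ray at height z"
    Ti=np.linalg.inv(T); r=Ti[:3,:3]@np.linalg.solve(K,[u,v,1.]); c=Ti[:3,3]
    return c+r*(z-c[2])/r[2]
E
python3 - <<'E'
from h import *
print(bot.hold_point_z, bot.read_state())
a=cap('scene','s1.png');b=cap('top','t1.png')
print(a[2],a[3],b[2],b[3])
E
```

```text
pics
0.0187 {'time_s': 0.0, 'joint_positions': array([ 5.39442827e+01,  3.02788239e+01,  8.21542996e+01, -6.44941777e-04,
        6.76886447e+01, -1.02271559e+01]), 'qvel': array([ 0.03191844,  0.08602038, -0.18276016,  0.00218671, -0.04897255,
        0.03889623]), 'tau': array([ 1.43398724e-03, -4.40053225e+01, -1.76589721e+01,  6.33807667e-02,
        5.83010016e-02, -1.71459087e-04]), 'position': array([0.27182004, 0.56195044, 0.19758479]), 'tcp_rot': array([[-9.00103339e-01,  4.35674690e-01, -1.24244575e-03],
       [ 4.35676307e-01,  9.00101762e-01, -1.72428052e-03],
       [ 3.67102229e-04, -2.09333483e-03, -9.99997742e-01]]), 'force': array([ 0.22198255, -0.43569652,  0.24826861]), 'moment': array([ 0.01218646, -0.02308413,  0.04061478]), 'opening': 1.0008592550290383}
[[496.25822195   0.         323.29676845]
 [  0.         496.25822195 238.98456852]
 [  0.           0.           1.        ]] [[-0.44938936  0.89320334 -0.01539501  0.21241362]
 [ 0.7030715   0.34299333 -0.62293341 -0.28454708]
 [-0.55112582 -0.29076343 -0.78212337  1.59959146]
 [ 0.          0.          0.          1.        ]] [[510.22098375   0.         317.80078385]
 [  0.         510.22098375 242.49607967]
 [  0.           0.           1.        ]] [[-1.14080065e-02 -9.99934811e-01  4.80764176e-04  1.03774892e-02]
 [-9.93944449e-01  1.12871118e-02 -1.09302486e-01  5.05869845e-01]
 [ 1.09289934e-01 -1.72477636e-03 -9.94008418e-01  1.56742021e+00]
 [ 0.00000000e+00  0.00000000e+00  0.00000000e+00  1.00000000e+00]]
```

View pics/t1.png

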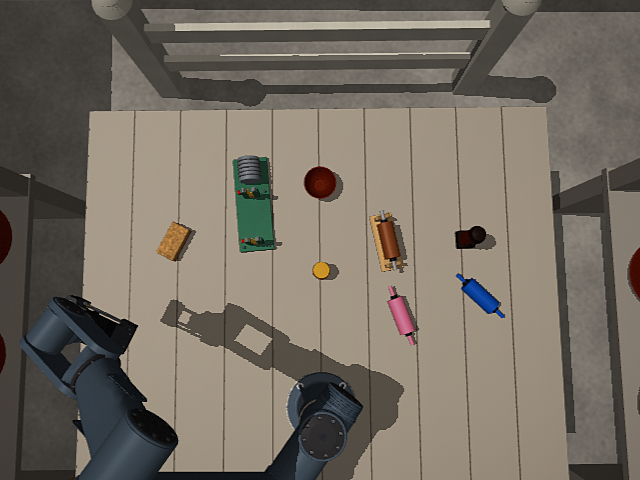

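View pics/s1.png

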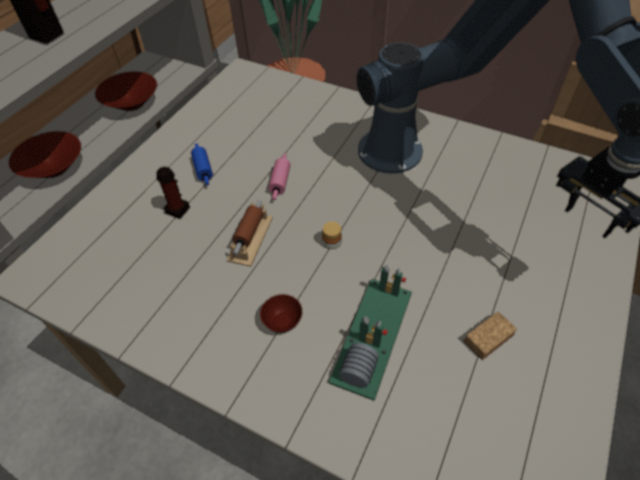

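The top view shows the brown drum on its rest near (389,240), with the sander's uprights near (251,193) and (257,241) and the motor at the far end near (249,170). The scene view shows the same layout: drum near (248,226), uprights near (372,332) and (392,283). Next I'll measure with depth and pixels from both views.

```bash
python3 - <<'E'
from h import *
for f,boxd,boxs in (('t1',(365,205,410,275),(225,145,280,255)),('s1',(225,195,275,270),(325,260,415,400))):
    p,d,K,T=load(f); X=cloud(d,K,T); hsv=cv2.cvtColor(p,cv2.COLOR_RGB2HSV).astype(int)
    def sub(b): s=np.s_[b[1]:b[3],b[0]:b[2]]; return X[s].reshape(-1,3),hsv[s].reshape(-1,3),p[s].reshape(-1,3).astype(int)
    x,h,c=sub(boxd)
    m=(h[:,1]>130)&(c[:,0]<150)&(h[:,2]>40)&(h[:,0]<15)&(x[:,2]>.045)
    q=x[m]; mid=(q.min(0)+q.max(0))/2; (vx,vy,x0,y0)=cv2.fitLine(q[:,:2].astype(np.float32),cv2.DIST_HUBER,0,.01,.01).ravel()
    print(f,'drum n',m.sum(),'mean',q.mean(0),'ztop',np.percentile(q[:,2],[50,90,98]),'ang',np.degrees(np.arctan2(vy,vx)), 'rect',cv2.minAreaRect((q[:,:2]*1000).astype(np.float32)))
    x,h,c=sub(boxs)
    g=(h[:,0]>50)&(h[:,0]<90)&(h[:,1]>80)&(x[:,2]>.004)&(x[:,2]<.025)
    print(' base', g.sum(), x[g].mean(0), cv2.minAreaRect((x[g][:,:2]*1000).astype(np.float32)))
    hi=(x[:,2]>.09)&(x[:,2]<.13); q=x[hi]
    print(' hi',hi.sum()); 
    if hi.sum()>6:
        _,lab,ce=cv2.kmeans(q.astype(np.float32),2,None,(3,50,1e-5),5,2)
        for k in (0,1): print('  ',q[lab.ravel()==k].mean(0),(lab==k).sum(),q[lab.ravel()==k].min(0),q[lab.ravel()==k].max(0))
p,d,K,T=load('t1')
a=cv2.resize(p[150:260,220:290],None,fx=5,fy=5,interpolation=cv2.INTER_CUBIC); b=cv2.resize(p[195:285,355:425],None,fx=5,fy=5,interpolation=cv2.INTER_CUBIC)
b=cv2.copyMakeBorder(b,0,100,0,0,cv2.BORDER_CONSTANT)
cv2.imwrite('pics/c1.png',np.hstack([a,b])[:,:,::-1])
E
```

```text
t1 drum n 565 mean [ 0.50611511 -0.20789127  0.0828912 ] ztop [0.07540065 0.08172275 0.08505984] ang 11.6249075 rect ((453.5770568847656, -105.23635864257812), (116.07068634033203, 311.0325012207031), 26.817838668823242)
 base 2211 [0.61025542 0.20421407 0.013766  ] ((633.8585205078125, 209.303466796875), (298.1980285644531, 107.68392944335938), 4.756642818450928)
 hi 149
   [0.66042354 0.21499445 0.10313651] 78 [0.65116928 0.18719889 0.09005462] [0.75500098 0.24509144 0.11870387]
   [0.5089615  0.20390936 0.10494652] 71 [0.50224029 0.17514235 0.09023611] [0.51773263 0.23512386 0.12082828]
s1 drum n 586 mean [ 0.51676363 -0.1975696   0.07941217] ztop [0.0766226  0.08180253 0.08388399] ang 16.692856 rect ((835.0443115234375, 50.159393310546875), (936.86376953125, 84.24869537353516), 38.2044563293457)
 base 2850 [0.62311486 0.21407305 0.01494111] ((635.6289672851562, 210.8243408203125), (294.1015625, 105.7425308227539), 4.775872230529785)
 hi 334
   [0.65852432 0.2157347  0.10416844] 174 [0.64676383 0.18816375 0.09006551] [0.66595052 0.24904285 0.12061787]
   [0.50959286 0.20392118 0.10374832] 160 [0.49905573 0.17561214 0.09001048] [0.51629468 0.23705282 0.12084245]
```

View pics/c1.png

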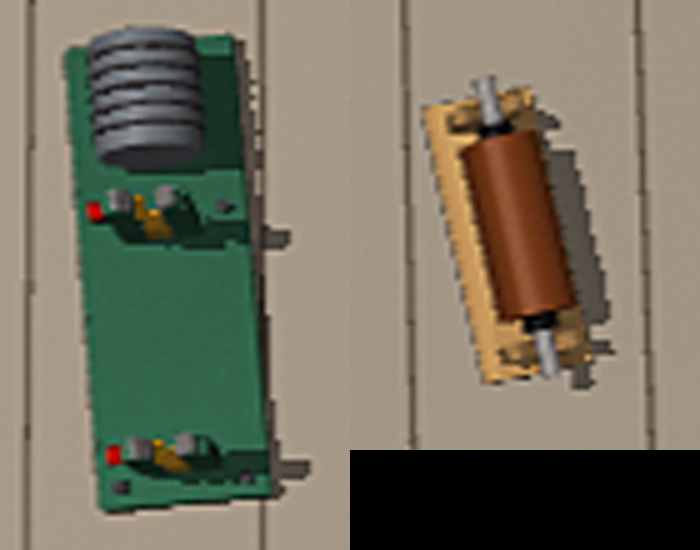

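The enlarged crop shows guide mouths near (143,200) and (160,447) in the left crop and drum axle ends near (487,85) and (548,365) in the right one. Next is a closer look with the wrist camera, starting with the stand because it is on the way.

```bash
cat >> h.py <<'E'
def rows_to(xyz,yaw_y):
    "shift mm in tool axes and roll to bring TCP to xyz with tool y at yaw_y deg"
    s=bot.read_state(); R=s['tcp_rot']; dp=(np.array(xyz)-s['position'])*1000
    y=np.degrees(np.arctan2(R[1,1],R[0,1])); dy=(yaw_y-y+180)%360-180
    print('t',s['time_s'],'pos',s['position'].round(4),'yaw_y',y.round(2),'shift',(R.T@dp).round(1),'roll',(-np.radians(dy)).round(4),'q',s['joint_positions'].round(1),'F',s['force'].round(2),'tilt',R[:2,2].round(4))
E
python3 - <<'E'
from h import *
m=vision.camera_model('wrist'); T=np.linalg.inv(m['camera_from_world']); print(m['intrinsics'],T)
t=load('t1');
for uv in ((382.4,212),(394.6,268)): print(ray_z(*uv,.055,*t[2:]))
rows_to([.47,.20,.30],94.7)
E
```

```text
[[377.64773146   0.         323.97652894]
 [  0.         377.64773146 244.73532784]
 [  0.           0.           1.        ]] [[ 0.4351677   0.86907451  0.23524152  0.20719847]
 [ 0.90034652 -0.4193879  -0.11614613  0.59312391]
 [-0.00228219  0.26234193 -0.96497228  0.3839822 ]
 [ 0.          0.          0.          1.        ]]
[ 0.59557832 -0.19621688  0.055     ]
[ 0.42188595 -0.22912492  0.055     ]
t 0.1 pos [0.2718 0.562  0.1977] yaw_y 64.17 shift [-336.  -239.7 -102. ] roll -0.5328 q [ 53.9  30.3  82.2   0.   67.7 -10.2] F [0.53 0.29 0.34] tilt [-0.0011 -0.0016]
```

```bash
python3 - <<'E'
from h import *
rows_to([.42,.20,.30],94.7)
E
```

```text
t 0.1 pos [0.2718 0.562  0.1977] yaw_y 64.17 shift [-291.  -261.5 -101.9] roll -0.5328 q [ 53.9  30.3  82.2   0.   67.7 -10.2] F [0.53 0.29 0.34] tilt [-0.0011 -0.0016]
```

```bash
python3 -m inch '[[87,-15,-13,-40,0],[87,-60,-50,-80,-0.1],[87,-100,-90,-102,-0.2],[87,-140,-125,-102,-0.3],[87,-180,-160,-102,-0.4],[87,-220,-197,-102,-0.5],[87,-258,-232,-102,-0.533],[87,-291,-261,-102,-0.533]]'
python3 -m inch '[[87,0,0,0,0],[87,0,0,0,0],[87,0,0,0,0]]'
python3 - <<'E'
from h import *
rows_to([.42,.20,.30],94.7)
cap('wrist','w1.png')
E
```

```text
time_s: 0.9
position: [0.4069, 0.2311, 0.2998]
tcp_rot: [[-0.997, -0.083, -0.001], [-0.083, 0.997, -0.002], [0.001, -0.002, -1.0]]
force: [0.5, 0.1, 1.3]
opening: 0.996
time_s: 1.2
position: [0.4063, 0.2318, 0.2996]
tcp_rot: [[-0.997, -0.083, -0.002], [-0.083, 0.997, -0.001], [0.002, -0.001, -1.0]]
force: [-0.4, 1.0, -1.1]
opening: 0.999
t 1.2 pos [0.4063 0.2318 0.2996] yaw_y 94.79 shift [-11.  -32.8  -0.4] roll 0.0016 q [ 16.   11.1  95.7  -0.   73.4 -78.8] F [-0.36  0.98 -1.14] tilt [-0.0021 -0.0012]
```

View pics/w1.png

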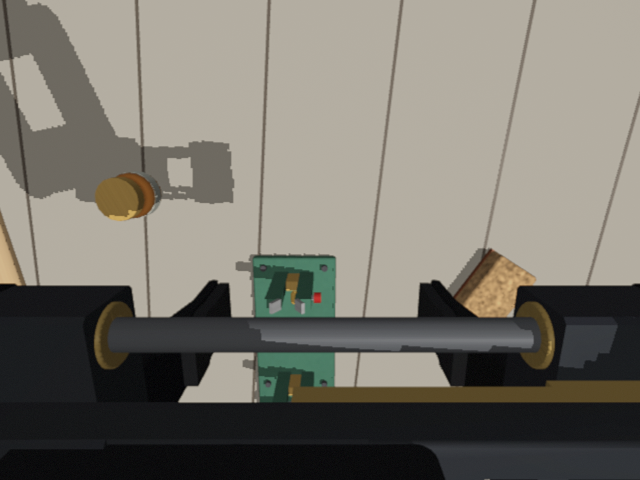

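The wrist view shows the stand's near mouth at about (290,290), with the gripper hiding everything below row 320. I'll move 140 mm forward to see both mouths.

```bash
python3 -m inch '[[87,-47,-6,0,0],[87,-94,-12,0,0],[87,-150,-12,0,0],[87,-150,-12,0,0],[87,-150,-12,0,0],[87,-150,-12,0,0]]'
python3 - <<'E'
from h import *
rows_to([.55,.21,.30],94.7)
p,d,K,T=cap('wrist','w2.png')
cv2.imwrite('pics/c2.png',cv2.resize(p[110:310,190:430],None,fx=3,fy=3,interpolation=cv2.INTER_CUBIC)[:,:,::-1])
E
```

```text
time_s: 1.85
position: [0.5546, 0.2341, 0.2987]
tcp_rot: [[-0.996, -0.087, -0.005], [-0.087, 0.996, -0.002], [0.005, -0.001, -1.0]]
force: [-0.2, 0.6, 0.1]
opening: 1.002
t 1.85 pos [0.5546 0.2341 0.2987] yaw_y 94.99 shift [  6.7 -23.6  -1.2] roll 0.005 q [ 12.3  23.1  77.9  -0.   79.3 -82.7] F [-0.22  0.64  0.1 ] tilt [-0.0046 -0.0016]
```

View pics/c2.png

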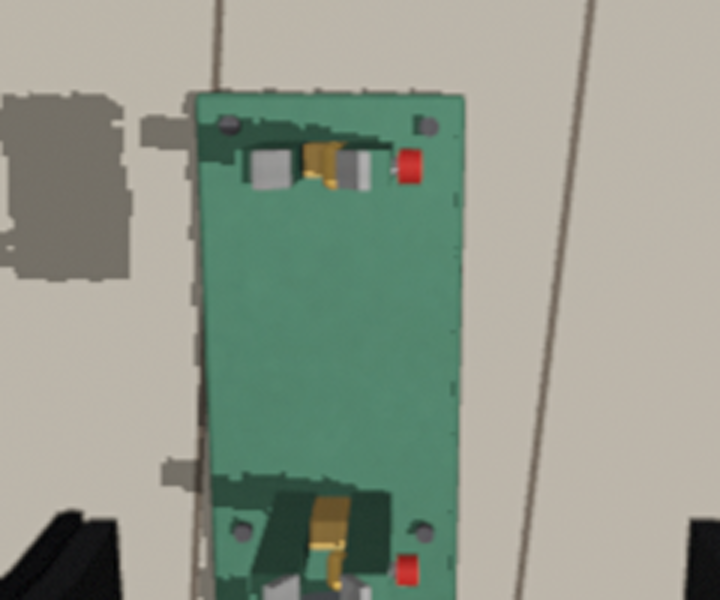

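The crop shows the near mouth between the grey guides around (315,170), and the far one at the lower edge around (330,595). I'll move another 60 mm forward, then take the mouth positions from depth in both wrist views.

```bash
python3 -m inch '[[87,-45,-10,0,0],[87,-60,-20,0,0],[87,-60,-22,0,0],[87,-60,-22,0,0],[87,-60,-22,0,0]]'
cat > st.py <<'E'
from h import *
def stand(f,o=(.584,.2097),yaw=4.7):
    p,d,K,T=load(f); X=cloud(d,K,T); hsv=cv2.cvtColor(p,cv2.COLOR_RGB2HSV).astype(int)
    c,s=np.cos(np.radians(yaw)),np.sin(np.radians(yaw))
    D=X[...,:2]-np.array(o); L=np.stack([D@[c,s],D@[-s,c],X[...,2]],-1)*1000
    ok=(d>0)&(abs(L[...,0])<250)&(abs(L[...,1])<80)
    g=ok&(hsv[...,0]>50)&(hsv[...,0]<90)&(hsv[...,1]>80)&(abs(L[...,2]-14)<8)&(L[...,0]<60)
    q=L[g]
    # long edges of base plate
    e=[]
    for a in range(-60,60,10):
        w=q[(q[:,0]>=a)&(q[:,0]<a+10)]
        if len(w)>20: e.append((a+5,np.percentile(w[:,1],1),np.percentile(w[:,1],99)))
    e=np.array(e); print(f,'base z',np.median(q[:,2]).round(1),'edge mid',((e[:,1]+e[:,2])/2).mean().round(1),'width',(e[:,2]-e[:,1]).mean().round(1),'slopes deg',np.degrees(np.polyfit(e[:,0],e[:,1],1)[0]).round(2),np.degrees(np.polyfit(e[:,0],e[:,2],1)[0]).round(2),'xmin',np.percentile(q[:,0],.3).round(1))
    for nm,x0 in (('near',-75),('far',75)):
        for z0,z1 in ((113,122),(107,113)):
            h=ok&(abs(L[...,0]-x0)<14)&(L[...,2]>z0)&(L[...,2]<z1); q=L[h]
            if len(q)<10: continue
            l=q[q[:,1]<0];r=q[q[:,1]>0]
            print(' ',nm,(z0,z1),'x',np.percentile(q[:,0],[2,50,98]).round(1),'L y',np.percentile(l[:,1],[2,98]).round(1) if len(l) else '','R y',np.percentile(r[:,1],[2,98]).round(1) if len(r) else '',len(l),len(r),'zmed',np.median(q[:,2]).round(1))
if __name__=='__main__':
    for f in ('w2','w3','s1','t1'): stand(f)
E
python3 - <<'E'
from st import *
rows_to([.61,.21,.30],94.7)
p,d,K,T=cap('wrist','w3.png')
for f in ('w2','w3','s1','t1'): stand(f)
cv2.imwrite('pics/c3.png',cv2.resize(p[30:310,220:420],None,fx=2.1,fy=2.1,interpolation=cv2.INTER_CUBIC)[:,:,::-1])
E
```

```text
time_s: 2.4
position: [0.6145, 0.2178, 0.2994]
tcp_rot: [[-0.996, -0.088, -0.005], [-0.088, 0.996, -0.001], [0.005, -0.001, -1.0]]
force: [-0.1, -0.2, 0.3]
opening: 1.003
t 2.4 pos [0.6145 0.2178 0.2994] yaw_y 95.03 shift [ 5.1 -7.4 -0.6] roll 0.0058 q [  9.7  27.5  70.4  -0.   82.4 -85.3] F [-0.09 -0.15  0.31] tilt [-0.0046 -0.0012]
w2 base z 14.0 edge mid -4.0 width 105.4 slopes deg 0.05 -0.26 xmin -100.6
  near (113, 122) x [-83.5 -77.9 -72. ] L y [-23.1 -17.1] R y [ 8.5 14.3] 80 84 zmed 115.6
  near (107, 113) x [-83.2 -77.4 -71.7] L y [-17.7 -12.6] R y [4.2 8.4] 65 52 zmed 109.9
  far (113, 122) x [66.2 72.  78.2] L y [-22.4 -17. ] R y [ 8.6 13.9] 63 59 zmed 115.5
  far (107, 113) x [66.1 71.4 78.5] L y [-19.4 -12.3] R y [ 5.  10.6] 58 44 zmed 109.9
w3 base z 14.0 edge mid -4.2 width 105.3 slopes deg 0.0 -0.04 xmin -100.7
  near (113, 122) x [-83.3 -77.4 -71.5] L y [-22.5 -17. ] R y [ 8.1 14.5] 91 92 zmed 115.5
  near (107, 113) x [-83.2 -77.4 -71.7] L y [-19.3 -12.6] R y [4.3 8.9] 67 57 zmed 109.8
  far (113, 122) x [66.3 72.  78.2] L y [-22.5 -17.3] R y [ 8.4 14.2] 66 65 zmed 
[... 160 characters left out ...]
-94.2
  near (113, 122) x [-83.6 -75.8 -70.5] L y [-21.  -14.7] R y [ 9.6 15.9] 13 13 zmed 115.9
  near (107, 113) x [-84.  -76.7 -70. ] L y [-27.3 -10.1] R y [ 5.8 22.5] 18 14 zmed 109.3
  far (113, 122) x [67.3 73.7 79.7] L y [-20.8 -14. ] R y [10.1 15.9] 17 15 zmed 116.8
  far (107, 113) x [66.8 74.6 79.5] L y [-27.4 -10.6] R y [ 6.3 22.4] 16 17 zmed 109.4
t1 base z 13.7 edge mid -4.8 width 103.8 slopes deg -0.29 -0.25 xmin -98.8
  near (113, 122) x [-80.5 -75.4 -68.2] L y [-21.5 -16.1] R y [ 8.3 13.1] 7 7 zmed 116.8
  near (107, 113) x [-80.4 -74.1 -69.7] L y [-26.9 -12.3] R y [ 5.1 19.4] 9 10 zmed 109.8
  far (107, 113) x [69.5 77.6 81. ] L y [-26.8 -12.9] R y [ 8.4 13.5] 9 5 zmed 110.4
```

View pics/c3.png

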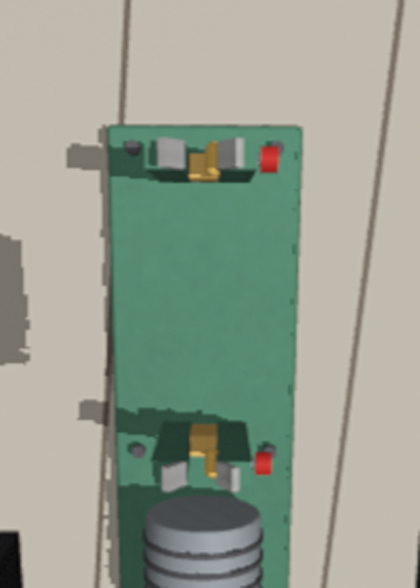

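The crop shows both mouths, near at about (205,160) and far at about (205,462), with the motor beyond. The two wrist views agree on the stand: origin about (0.5817, 0.2053), yaw 4.7°, guide tops 116–117 mm. Now the drum, seen from a similar tool-relative view.

```bash
python3 - <<'E'
from h import *
rows_to([.597,-.196,.30],100.7)
E
```

```text
t 2.45 pos [0.6147 0.2179 0.2994] yaw_y 95.04 shift [  53.9 -410.7    0. ] roll -0.0988 q [  9.7  27.5  70.4  -0.   82.4 -85.3] F [-0.55  0.37 -0.08] tilt [-0.0043 -0.0012]
```

```bash
python3 -m inch '[[87,5,-40,0,0],[87,12,-88,0,-0.02],[87,19,-136,0,-0.04],[87,26,-184,0,-0.06],[87,33,-232,0,-0.08],[87,40,-280,0,-0.099],[87,47,-328,0,-0.099],[87,54,-376,0,-0.099]]'
python3 -m inch '[[87,0,-15,0,0],[87,0,-15,0,0],[87,0,-15,0,0],[87,0,-15,0,0]]'
cat > dr.py <<'E'
from h import *
from scipy.optimize import least_squares
def drum(f):
    p,d,K,T=load(f); X=cloud(d,K,T); hsv=cv2.cvtColor(p,cv2.COLOR_RGB2HSV).astype(int); pi=p.astype(int)
    m=(d>0)&(abs(X[...,0]-.51)<.12)&(abs(X[...,1]+.21)<.08)&(X[...,2]>.04)&(X[...,2]<.1)
    br=m&(hsv[...,1]>130)&(pi[...,0]<170)&(hsv[...,0]<13)&(hsv[...,2]>50)
    q=X[br]*1000
    def res(a):
        u=np.array([np.cos(a[3]),np.sin(a[3]),a[4]]);u/=np.linalg.norm(u)
        v=q-[510,a[0],a[1]]; return np.linalg.norm(np.cross(v,u),axis=1)-a[2]
    r=least_squares(res,[-212,55,25,.19,0],loss='soft_l1',f_scale=1.); a=r.x
    u=np.array([np.cos(a[3]),np.sin(a[3])]); v=np.array([-u[1],u[0]]); o=np.array([510,a[0]])
    keep=abs(r.fun)<3 if len(r.fun)==len(q) else np.ones(len(q),bool)
    t=(q[keep][:,:2]-o)@u
    # axle/metal ends
    P=X[m]*1000; s=(P[:,:2]-o)@u; w=(P[:,:2]-o)@v; zz=P[:,2]-(a[1]+a[4]*s); ax=(abs(w)<7)&(zz>-2)
    g=s[ax]
    e=np.percentile(t,[.5,99.5])
    print(f,len(q),'r',a[2].round(2),'z',a[1].round(1),'yaw',np.degrees(a[3]).round(2),'slope',a[4].round(4),'grit ends',e.round(1),'axle ends',g.min().round(1),g.max().round(1))
    for nm,c in (('grit',e.mean()),('axle',(g.min()+g.max())/2)): print('  centre',nm,(o+u*c).round(1))
E
python3 - <<'E'
from dr import *
rows_to([.597,-.196,.30],100.7)
p,d,K,T=cap('wrist','w4.png')
for f in ('w4','t1','s1'): drum(f)
cv2.imwrite('pics/c4.png',p[:,:,::-1])
E
```

```text
time_s: 3.25
position: [0.593, -0.1622, 0.3006]
tcp_rot: [[-0.982, -0.187, -0.004], [-0.187, 0.982, -0.001], [0.004, -0.0, -1.0]]
force: [0.4, -0.1, -0.4]
opening: 0.999
time_s: 3.65
position: [0.5957, -0.1746, 0.3007]
tcp_rot: [[-0.982, -0.189, -0.004], [-0.189, 0.982, -0.0], [0.004, 0.001, -1.0]]
force: [0.4, -0.2, -0.1]
opening: 1.004
t 3.65 pos [ 0.5957 -0.1746  0.3007] yaw_y 100.9 shift [  2.7 -21.3   0.7] roll 0.0034 q [-2.660e+01  2.460e+01  7.510e+01 -1.000e-01  8.050e+01 -1.275e+02] F [ 0.4  -0.2  -0.07] tilt [-0.004  -0.0001]
w4 4538 r 24.79 z 55.1 yaw 11.65 slope 0.0 grit ends [-59.   49.4] axle ends -100.3 90.4
  centre grit [ 505.3 -212.6]
  centre axle [ 505.2 -212.6]
t1 550 r 22.99 z 57.3 yaw 11.09 slope 0.0027 grit ends [-56.2  52.1] axle ends -96.4 93.2
  centre grit [ 508.  -210.7]
  centre axle [ 508.5 -210.6]
s1 554 r 22.1 z 58.9 yaw 11.85 slope -0.0097 grit ends [-55.6  51.2] axle ends -98.8 91.2
  centre grit [ 507.9 -208.7]
  centre axle [ 506.3 -209. ]
```

View pics/c4.png

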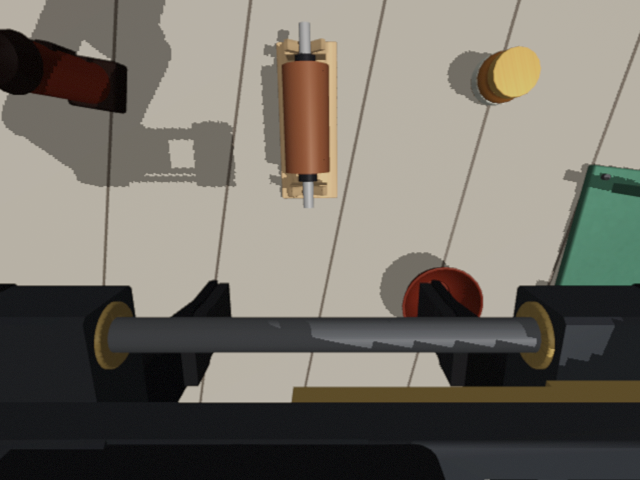

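The drum shows at about (306,118) with axle ends near (305,25) and (308,205). The cylinder fit is clean: centre (0.5053, −0.2126), height 55 mm, yaw 11.65°, radius 24.8 mm. I'll move above it next.

```bash
python3 - <<'E'
from h import *
rows_to([.5055,-.212,.13],101.65)
E
```

```text
t 3.7 pos [ 0.5958 -0.1746  0.3008] yaw_y 100.91 shift [ 95.1 -19.7 171.1] roll -0.0128 q [-2.660e+01  2.460e+01  7.510e+01 -1.000e-01  8.050e+01 -1.275e+02] F [-0.4  -0.77 -0.13] tilt [-0.0039 -0.0004]
```

```bash
python3 -m inch '[[87,45,-10,0,-0.013],[87,95,-20,0,-0.013],[87,95,-20,40,-0.013],[87,95,-20,90,-0.013],[87,95,-20,135,-0.013],[87,95,-20,171,-0.013],[87,95,-20,171,-0.013],[87,95,-20,171,-0.013]]'
python3 -c "
from h import *
rows_to([.5055,-.212,.0365],101.65)"
```

```text
time_s: 4.5
position: [0.5061, -0.2113, 0.1305]
tcp_rot: [[-0.979, -0.204, -0.004], [-0.204, 0.979, 0.0], [0.004, 0.001, -1.0]]
force: [0.2, -0.3, 0.5]
opening: 0.996
t 4.5 pos [ 0.5061 -0.2113  0.1305] yaw_y 101.75 shift [ 0.3 -0.6 94. ] roll 0.0018 q [ -34.3   29.7   96.8   -0.2   53.7 -135.9] F [ 0.24 -0.3   0.52] tilt [-0.0043  0.    ]
```

```bash
python3 -m inch '[[87,0,-1,30,0],[87,0,-1,60,0],[87,0,-1,85,0],[87,0,-1,94,0],[87,0,-1,94,0],[87,0,-1,94,0]]'
python3 -m inch '[[55,0,0,0,0],[50,0,0,0,0],[48,0,0,0,0],[45,0,0,0,0],[40,0,0,0,0],[40,0,0,0,0],[40,0,0,0,0],[40,0,0,0,0]]'
python3 -c "
from h import *
rows_to([.5055,-.212,.0365],101.65)"
```

```text
time_s: 5.1
position: [0.5076, -0.2131, 0.0384]
tcp_rot: [[-0.979, -0.204, -0.001], [-0.204, 0.979, -0.002], [0.001, -0.002, -1.0]]
force: [-0.3, 0.9, 0.5]
opening: 0.999
time_s: 5.9
position: [0.5069, -0.2114, 0.0383]
tcp_rot: [[-0.979, -0.203, -0.002], [-0.203, 0.979, 0.001], [0.002, 0.001, -1.0]]
force: [0.8, 4.6, 2.6]
opening: 0.527
t 5.9 pos [ 0.5069 -0.2114  0.0383] yaw_y 101.71 shift [ 1.5 -0.3  1.8] roll 0.0011 q [-3.430e+01  3.820e+01  1.001e+02 -1.000e-01  4.180e+01 -1.359e+02] F [0.85 4.61 2.56] tilt [-0.0024  0.0007]
```

The grip closed on the grit, with the pads about 2 mm above the axle line. Lifting straight up.

```bash
python3 -m inch '[[40,0,0,-5,0],[40,0,0,-15,0],[40,0,0,-35,0],[40,0,0,-65,0],[40,0,0,-100,0],[40,0,0,-135,0],[40,0,0,-165,0],[40,0,0,-165,0]]'
python3 -m inch '[[40,0,0,0,0],[40,0,0,0,0],[40,0,0,0,0]]'
python3 - <<'E'
from h import *
rows_to([.4,-.0,.20],94.7)
p,d,K,T=cap('wrist','w5.png'); t=cap('top','t5.png'); s=cap('scene','s5.png')
print(bot.read_state()['opening'])
a=cv2.resize(t[0][180:280,330:440],None,fx=3,fy=3,interpolation=cv2.INTER_CUBIC);b=cv2.resize(p,(400,300))
cv2.imwrite('pics/c5.png',np.hstack([a,b])[:,:,::-1])
E
```

```text
time_s: 6.7
position: [0.5102, -0.2139, 0.2082]
tcp_rot: [[-0.979, -0.203, 0.007], [-0.203, 0.979, -0.006], [-0.005, -0.008, -1.0]]
force: [1.0, -0.7, -3.2]
opening: 0.527
time_s: 7.0
position: [0.5091, -0.2134, 0.2065]
tcp_rot: [[-0.979, -0.203, 0.004], [-0.203, 0.979, -0.005], [-0.003, -0.005, -1.0]]
force: [0.4, -0.0, -4.2]
opening: 0.524
t 7.0 pos [ 0.5091 -0.2134  0.2065] yaw_y 101.72 shift [ 63.5 231.1   5.2] roll 0.1225 q [-3.43e+01  2.39e+01  9.24e+01 -1.00e-01  6.34e+01 -1.36e+02] F [ 0.39 -0.04 -4.16] tilt [ 0.0036 -0.0045]
0.5270837424856181
```

View pics/c5.png

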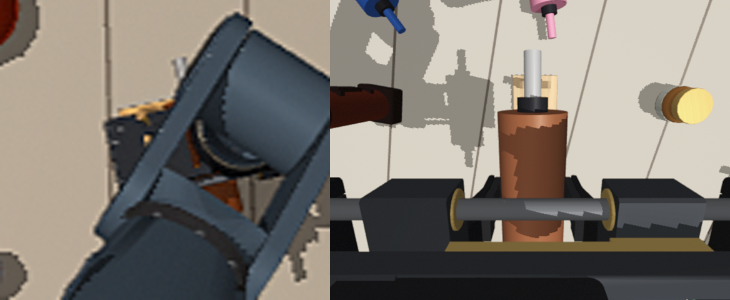

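The wrist picture shows the drum held between the pads, axle end near (532,60), and it sits straight in the hand. Next I'll measure the drum's pose in the tool frame from wrist depth.

```bash
cat > hand.py <<'E'
from h import *
from scipy.optimize import least_squares
def inhand(p,d,K,T,st):
    X=cloud(d,K,T); L=((X-st['position'])@st['tcp_rot'])*1000   # tool frame mm
    hsv=cv2.cvtColor(p,cv2.COLOR_RGB2HSV).astype(int)
    near=(d>0)&(abs(L[...,1])<30)&(L[...,0]>0)&(L[...,0]<130)&(L[...,2]<15)&(L[...,2]>-50)
    br=near&(hsv[...,1]>90)&(hsv[...,0]<15)&(L[...,0]>22)&(L[...,0]<60)
    q=L[br]
    def res(a):
        u=np.array([1,a[3],a[4]]);u/=np.linalg.norm(u)
        return np.linalg.norm(np.cross(q-[0,a[0],a[1]],u),axis=1)-24.8
    a=least_squares(lambda b:res([b[0],b[1],0,b[2],b[3]]),[0,-17,0,0],loss='soft_l1').x
    rem=L[near]; w=rem[:,1]-a[0]-a[2]*rem[:,0]; z=rem[:,2]-a[1]-a[3]*rem[:,0]
    ax=rem[(abs(w)<5)&(abs(z)<8)]; 
    print('in hand: n',len(q),'y0',a[0].round(2),'z0',a[1].round(2),'yaw(rad)',a[2].round(4),'pitch(rad)',a[3].round(4),'grit end',np.percentile(q[:,0],99.5).round(1),L[near&(hsv[...,1]>90)&(hsv[...,0]<15)][:,0].max().round(1),'axle end',ax[:,0].max().round(1))
E
python3 - <<'E'
from hand import *
inhand(*load('w5'),bot.read_state())
E
```

```text
in hand: n 9737 y0 -0.28 z0 -16.71 yaw(rad) -0.0024 pitch(rad) 0.0109 grit end 57.2 66.8 axle end 97.4
```

The drum sits 2.4 mm toward −x in the hand, 16.7 mm above the TCP, tilted about 0.01 rad. I'll carry it to above the sander, aiming for TCP (0.584, 0.206).

```bash
python3 - <<'E'
from h import *
rows_to([.584,.206,.20],94.7)
E
```

```text
t 7.15 pos [ 0.5095 -0.2136  0.2068] yaw_y 101.72 shift [-158.2  395.7    5.1] roll 0.1225 q [-3.43e+01  2.39e+01  9.23e+01 -1.00e-01  6.34e+01 -1.36e+02] F [ 0.54 -0.49 -3.56] tilt [ 0.0043 -0.0048]
```

```bash
python3 -m inch '[[40,-6,15,0,0],[40,-18,45,0,0.02],[40,-33,83,0,0.04],[40,-48,121,0,0.06],[40,-64,160,0,0.08],[40,-80,200,0,0.1],[40,-96,240,0,0.12],[40,-112,280,0,0.122]]'
python3 -m inch '[[40,-15,35,0,0],[40,-29,69,0,0],[40,-38,91,0,0],[40,-38,91,0,0],[40,-38,91,0,0],[40,-38,91,0,0]]'
python3 - <<'E'
from h import *
rows_to([.584,.206,.13],94.7)
E
```

```text
time_s: 7.95
position: [0.5616, 0.0863, 0.2052]
tcp_rot: [[-0.997, -0.082, 0.003], [-0.082, 0.997, -0.004], [-0.003, -0.005, -1.0]]
force: [0.4, 0.5, -3.8]
opening: 0.529
time_s: 8.55
position: [0.591, 0.1797, 0.2044]
tcp_rot: [[-0.997, -0.082, 0.001], [-0.082, 0.997, -0.005], [-0.001, -0.005, -1.0]]
force: [-1.0, -0.9, -3.4]
opening: 0.526
t 8.55 pos [0.591  0.1797 0.2044] yaw_y 94.72 shift [ 4.9 27.1 74.3] roll 0.0004 q [  6.7  29.3  82.8  -0.3  67.8 -87.9] F [-0.99 -0.94 -3.42] tilt [ 0.0014 -0.0049]
```

```bash
python3 -m inch '[[40,5,27,0,0],[40,5,27,20,0],[40,5,27,40,0],[40,5,27,60,0],[40,5,27,72,0],[40,5,27,72,0],[40,5,27,72,0],[40,5,27,72,0]]'
python3 - <<'E'
from hand import *
from st import stand
rows_to([.584,.206,.13],94.7)
st=bot.read_state()
w=cap('wrist','w6.png'); s=cap('scene','s6.png')
inhand(*w,st)
stand('w6',(.5817,.2053))
a=cv2.resize(w[0][60:300,200:440],(480,480),interpolation=cv2.INTER_CUBIC);b=cv2.resize(s[0][240:400,320:427],(320,480),interpolation=cv2.INTER_CUBIC)
cv2.imwrite('pics/c6.png',np.hstack([a,b])[:,:,::-1])
E
```

```text
time_s: 9.35
position: [0.585, 0.2057, 0.1335]
tcp_rot: [[-0.997, -0.082, 0.004], [-0.082, 0.997, -0.004], [-0.004, -0.005, -1.0]]
force: [0.2, 0.5, -3.9]
opening: 0.525
t 9.35 pos [0.585  0.2057 0.1335] yaw_y 94.69 shift [1.  0.4 3.5] roll -0.0002 q [  9.2  34.2  86.4  -0.3  59.2 -85.3] F [ 0.22  0.54 -3.86] tilt [ 0.0039 -0.0045]
in hand: n 9666 y0 -0.67 z0 -17.0 yaw(rad) -0.0001 pitch(rad) 0.0119 grit end 56.9 57.6 axle end 96.7
w6 base z 14.0 edge mid 0.2 width 106.9 slopes deg -0.3 0.02 xmin -98.5
  near (113, 122) x [-80.6 -74.7 -69.2] L y [-18.6 -12.8] R y [12.6 18.9] 283 290 zmed 115.5
  near (107, 113) x [-80.4 -74.8 -69.2] L y [-13.   -8.5] R y [ 8.7 13.3] 195 186 zmed 110.2
```

View pics/c6.png

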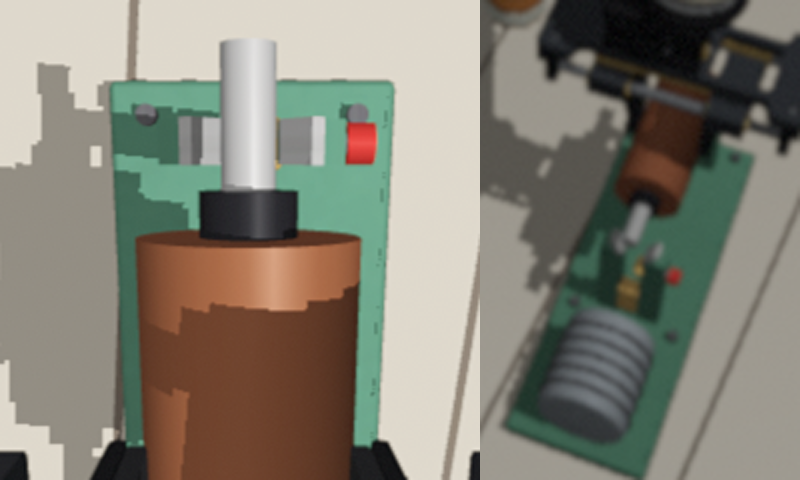

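The drum is centred over the near guides in the wrist crop (axle at about (248,115), guides at 180–325), and the scene crop shows the far axle end above the far mouth. I'll trim x by about 1 mm and lower it into the guides.

```bash
python3 -m inch '[[40,1.2,0.5,5,0],[40,1.2,0.5,12,0],[40,1.2,0.5,19,0],[40,1.2,0.5,25,0],[40,1.2,0.5,29,0],[40,1.2,0.5,32,0],[40,1.2,0.5,32,0]]'
python3 -m inch '[[40,0,0,3,0],[40,0,0,6,0],[40,0,0,9,0],[40,0,0,12,0],[40,0,0,14,0],[40,0,0,14,0]]'
python3 -c "
from h import *
rows_to([.584,.206,.085],94.7)"
```

```text
time_s: 10.15
position: [0.5834, 0.2061, 0.1008]
tcp_rot: [[-0.997, -0.082, 0.003], [-0.082, 0.997, -0.005], [-0.002, -0.005, -1.0]]
force: [-0.3, -0.4, -4.2]
opening: 0.532
time_s: 10.75
position: [0.5831, 0.206, 0.0864]
tcp_rot: [[-0.997, -0.082, 0.002], [-0.082, 0.997, -0.005], [-0.001, -0.005, -1.0]]
force: [-0.3, 0.1, -4.0]
opening: 0.525
t 10.75 pos [0.5831 0.206  0.0864] yaw_y 94.71 shift [-0.9 -0.   1.4] roll 0.0001 q [  9.3  37.7  88.5  -0.4  53.7 -85.2] F [-0.33  0.05 -3.98] tilt [ 0.0019 -0.0048]
```

No contact with the guides; force is just the drum's weight, about 4 N. Now gently down onto the catches.

```bash
for i in 1; do python3 -m inch '[[40,0,0,2,0],[40,0,0,4,0],[40,0,0,6,0],[40,0,0,8,0],[40,0,0,9,0],[40,0,0,9,0]]'; done
python3 -m inch '[[40,0,0,1,0],[40,0,0,2,0],[40,0,0,3,0],[40,0,0,3,0]]'
```

```text
time_s: 11.35
position: [0.5832, 0.2056, 0.0774]
tcp_rot: [[-0.997, -0.082, 0.002], [-0.082, 0.997, -0.005], [-0.002, -0.005, -1.0]]
force: [0.0, -0.1, -3.4]
opening: 0.525
time_s: 11.75
position: [0.5842, 0.2048, 0.0756]
tcp_rot: [[-0.997, -0.082, 0.004], [-0.082, 0.997, -0.006], [-0.004, -0.007, -1.0]]
force: [-1.3, -4.0, 4.2]
opening: 0.526
```

Catch contact: the reading rose from −4 to +4.2 N, so about 8 N, with a servo stiffness near 6 N/mm. Pressing on in small steps.

```bash
python3 -m inch '[[40,0,0,1,0],[40,0,0,2,0],[40,0,0,3,0],[40,0,0,3,0]]'
python3 -m inch '[[40,0,0,1,0],[40,0,0,2,0],[40,0,0,3,0],[40,0,0,3,0]]'
```

```text
time_s: 12.15
position: [0.5849, 0.2047, 0.0734]
tcp_rot: [[-0.997, -0.082, 0.006], [-0.082, 0.997, -0.006], [-0.005, -0.007, -1.0]]
force: [-0.4, -3.5, 3.8]
opening: 0.528
time_s: 12.55
position: [0.5852, 0.2047, 0.0697]
tcp_rot: [[-0.997, -0.082, 0.006], [-0.082, 0.997, -0.006], [-0.006, -0.007, -1.0]]
force: [2.4, -2.6, -0.7]
opening: 0.526
```

```bash
python3 -m inch '[[40,0.5,0,1,0],[40,1,0,2,0],[40,1,0,3,0],[40,1,0,3,0]]'
python3 -m inch '[[40,0,0,1,0],[40,0,0,2,0],[40,0,0,3,0],[40,0,0,3,0]]'
```

```text
time_s: 12.95
position: [0.5848, 0.2051, 0.0665]
tcp_rot: [[-0.997, -0.082, 0.007], [-0.082, 0.997, -0.005], [-0.007, -0.006, -1.0]]
force: [3.2, 0.7, -1.4]
opening: 0.521
time_s: 13.35
position: [0.5846, 0.2053, 0.0633]
tcp_rot: [[-0.997, -0.081, 0.007], [-0.082, 0.997, -0.005], [-0.006, -0.006, -1.0]]
force: [2.0, 0.1, -1.8]
opening: 0.513
```

```bash
python3 -m inch '[[40,0.5,0,1,0],[40,0.5,0,2,0],[40,0.5,0,3,0],[40,0.5,0,3,0]]'
python3 -m inch '[[40,0,0,1,0],[40,0,0,2,0],[40,0,0,2,0]]'
```

```text
time_s: 13.75
position: [0.5843, 0.2053, 0.0606]
tcp_rot: [[-0.997, -0.081, 0.007], [-0.081, 0.997, -0.005], [-0.007, -0.005, -1.0]]
force: [2.6, 1.0, 1.2]
opening: 0.505
time_s: 14.05
position: [0.5838, 0.2053, 0.059]
tcp_rot: [[-0.997, -0.082, 0.006], [-0.082, 0.997, -0.005], [-0.006, -0.005, -1.0]]
force: [0.8, -0.1, 3.6]
opening: 0.506
```

The opening is shrinking slightly, so I'll check whether the drum has slipped in the hand.

```bash
python3 - <<'E'
from hand import *
st=bot.read_state(); w=cap('wrist','w7.png'); s=cap('scene','s7.png'); inhand(*w,st); print(st['position'],st['force'],st['moment'],st['opening'])
a=cv2.resize(w[0][20:320,190:490],(440,440),interpolation=cv2.INTER_CUBIC);b=cv2.resize(s[0][250:360,340:430],(360,440),interpolation=cv2.INTER_CUBIC)
cv2.imwrite('pics/c7.png',np.hstack([a,b])[:,:,::-1])
E
```

```text
in hand: n 10055 y0 -0.74 z0 -15.76 yaw(rad) -0.0066 pitch(rad) -0.1725 grit end 59.7 63.2 axle end 97.3
[0.58382647 0.20526908 0.05895606] [ 0.81792078 -0.12492898  3.60567676] [0.01584047 0.02324306 0.00822012] 0.5061711764705945
```

View pics/c7.png

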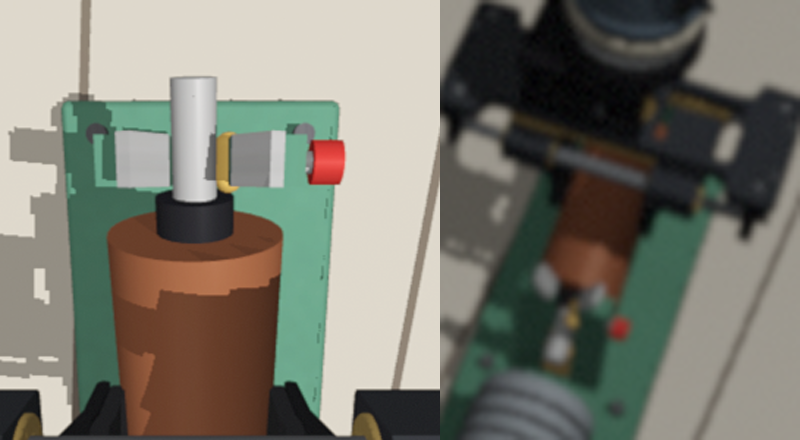

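The drum has tilted 0.17 rad in the hand: the far end slipped past its catch (axle about 62 mm) while the near end is still on its catch (about 87 mm). Pressing in the middle puts half the load on the near catch, so I'll press gently on, checking as I go.

```bash
python3 -m inch '[[40,0,0,1,0],[40,0,0,2,0],[40,0,0,2,0]]'
python3 - <<'E'
from hand import *
st=bot.read_state(); w=cap('wrist','w8.png'); inhand(*w,st)
E
python3 -m inch '[[40,0,0,1,0],[40,0,0,2,0],[40,0,0,2,0]]'
python3 - <<'E'
from hand import *
st=bot.read_state(); w=cap('wrist','w9.png'); inhand(*w,st)
E
```

```text
time_s: 14.45
position: [0.5829, 0.2052, 0.0562]
tcp_rot: [[-0.997, -0.082, 0.004], [-0.082, 0.997, -0.005], [-0.004, -0.006, -1.0]]
force: [-0.5, 0.5, 1.8]
opening: 0.507
in hand: n 10307 y0 -0.7 z0 -15.33 yaw(rad) -0.0081 pitch(rad) -0.1505 grit end 59.6 62.5 axle end 97.0
time_s: 14.8
position: [0.5819, 0.2052, 0.0531]
tcp_rot: [[-0.997, -0.081, 0.002], [-0.081, 0.997, -0.005], [-0.002, -0.005, -1.0]]
force: [-0.1, 0.3, -4.2]
opening: 0.506
in hand: n 10213 y0 -0.59 z0 -15.16 yaw(rad) -0.0098 pitch(rad) -0.1148 grit end 59.5 80.5 axle end 97.0
```

The near end has now come through too (about 77 mm), the force is back to weight only, and the tilt is reducing. Continuing down, feeling for the blocks.

```bash
python3 -m inch '[[40,0,0,1,0],[40,0,0,2,0],[40,0,0,2,0]]'
python3 -m inch '[[40,0,0,1,0],[40,0,0,2,0],[40,0,0,2,0]]'
python3 - <<'E'
from hand import *
st=bot.read_state(); w=cap('wrist','w10.png'); inhand(*w,st)
E
```

```text
time_s: 15.15
position: [0.5818, 0.2051, 0.0509]
tcp_rot: [[-0.997, -0.081, 0.002], [-0.081, 0.997, -0.005], [-0.001, -0.005, -1.0]]
force: [-0.1, 1.1, -2.8]
opening: 0.507
time_s: 15.45
position: [0.5817, 0.2051, 0.0489]
tcp_rot: [[-0.997, -0.081, 0.002], [-0.081, 0.997, -0.005], [-0.001, -0.005, -1.0]]
force: [-0.9, 0.5, -1.1]
opening: 0.504
in hand: n 10011 y0 -0.58 z0 -15.12 yaw(rad) -0.0094 pitch(rad) -0.0714 grit end 58.8 80.3 axle end 97.4
```

The far end is steady near 59 mm, so it is on its block; the near end is at 69 mm and levelling. About 5 mm more to go.

```bash
python3 -m inch '[[40,0,0,1,0],[40,0,0,2,0],[40,0,0,3,0],[40,0,0,3,0]]'
python3 -m inch '[[40,0,0,1,0],[40,0,0,2,0],[40,0,0,2,0]]'
python3 - <<'E'
from hand import *
st=bot.read_state(); w=cap('wrist','w11.png'); inhand(*w,st)
E
```

```text
time_s: 15.9
position: [0.5816, 0.2051, 0.0457]
tcp_rot: [[-0.997, -0.081, 0.001], [-0.081, 0.997, -0.005], [-0.001, -0.005, -1.0]]
force: [-1.8, -0.3, -1.5]
opening: 0.494
time_s: 16.2
position: [0.5814, 0.2051, 0.0435]
tcp_rot: [[-0.997, -0.081, 0.001], [-0.081, 0.997, -0.005], [-0.0, -0.005, -1.0]]
force: [-1.4, 1.0, -2.7]
opening: 0.494
in hand: n 9476 y0 -0.69 z0 -13.97 yaw(rad) -0.0078 pitch(rad) 0.0014 grit end 57.5 80.0 axle end 97.4
```

The drum is level now (0.001 rad) at about 57.5 mm. Pressing to bottom it.

```bash
python3 -m inch '[[40,-0.5,0,0.5,0],[40,-1,0,1,0],[40,-1,0,1.5,0],[40,-1,0,1.5,0]]'
python3 -m inch '[[40,0,0,0.7,0],[40,0,0,1.5,0],[40,0,0,1.5,0]]'
python3 - <<'E'
from hand import *
st=bot.read_state(); w=cap('wrist','w12.png'); inhand(*w,st)
E
```

```text
time_s: 16.65
position: [0.5817, 0.2051, 0.043]
tcp_rot: [[-0.997, -0.081, -0.0], [-0.081, 0.997, -0.006], [0.001, -0.006, -1.0]]
force: [-4.1, -0.9, 6.0]
opening: 0.498
time_s: 16.95
position: [0.5817, 0.2051, 0.043]
tcp_rot: [[-0.997, -0.082, -0.0], [-0.082, 0.997, -0.006], [0.001, -0.006, -1.0]]
force: [-4.3, 1.1, 9.1]
opening: 0.495
in hand: n 9461 y0 -0.64 z0 -13.95 yaw(rad) -0.0088 pitch(rad) 0.0066 grit end 57.5 80.3 axle end 97.3
```

Bottomed at a centre height of about 57 mm, bearing about 13 N and level. I'll hold firm briefly, then relax the push and open.

```bash
python3 -m inch '[[40,0,0,1,0],[40,0,0,1.5,0],[40,0,0,1.5,0],[40,0,0,1.5,0]]'
python3 -m inch '[[40,0,0,0,0],[40,0,0,0,0],[40,0,0,0,0]]'
python3 -m inch '[[50,0,0,0,0],[55,0,0,0,0],[60,0,0,0,0],[70,0,0,0,0],[80,0,0,0,0],[87,0,0,0,0],[87,0,0,0,0],[87,0,0,0,0]]'
```

```text
time_s: 17.4
position: [0.5817, 0.2051, 0.043]
tcp_rot: [[-0.997, -0.082, 0.0], [-0.082, 0.997, -0.006], [0.0, -0.006, -1.0]]
force: [-5.0, 0.6, 9.8]
opening: 0.498
time_s: 17.7
position: [0.5822, 0.2052, 0.0431]
tcp_rot: [[-0.997, -0.082, 0.001], [-0.082, 0.997, -0.006], [-0.001, -0.006, -1.0]]
force: [-3.0, 0.2, 3.3]
opening: 0.49
time_s: 18.5
position: [0.5822, 0.2052, 0.0431]
tcp_rot: [[-0.997, -0.082, 0.001], [-0.082, 0.997, -0.006], [-0.001, -0.006, -1.0]]
force: [0.7, -0.2, -0.5]
opening: 0.981
```

```bash
python3 -m inch '[[87,0,0,-8,0],[87,0,0,-25,0],[87,0,0,-55,0],[87,0,0,-95,0],[87,0,0,-140,0],[87,0,0,-190,0],[87,0,0,-240,0],[87,0,0,-255,0]]'
python3 -m inch '[[87,-40,0,0,0],[87,-60,0,0,0],[87,-60,0,0,0],[87,-60,0,0,0],[87,-60,0,0,0]]'
python3 - <<'E'
from h import *
from scipy.optimize import least_squares
from st import stand
print(bot.read_state()['force'])
w=cap('wrist','w13.png'); s=cap('scene','s13.png'); stand('w13',(.5817,.2053))
p,d,K,T=w; X=cloud(d,K,T); hsv=cv2.cvtColor(p,cv2.COLOR_RGB2HSV).astype(int)
c,sn=np.cos(np.radians(4.7)),np.sin(np.radians(4.7)); D=X[...,:2]-np.array([.5817,.2053]); L=np.stack([D@[c,sn],D@[-sn,c],X[...,2]],-1)*1000
m=(d>0)&(abs(L[...,0])<60)&(abs(L[...,1])<28)&(L[...,2]>55)&(hsv[...,1]>110)&(hsv[...,0]<13)
q=L[m]
f=lambda a:np.linalg.norm(np.cross(q-[0,a[0],a[1]],np.array([1,a[2],a[3]])/np.linalg.norm([1,a[2],a[3]])),axis=1)-24.8
a=least_squares(f,[0,57,0,0],loss='soft_l1').x; e=np.percentile(q[:,0],[.5,99.5])
print('n',len(q),'y',a[0],'z',a[1],'yaw',a[2],'slope',a[3],'grit ends',e,e.mean())
x=cv2.resize(p[20:310,190:430],(400,480),interpolation=cv2.INTER_CUBIC);b=cv2.resize(s[0][260:360,345:428],(400,480),interpolation=cv2.INTER_CUBIC)
cv2.imwrite('pics/c13.png',np.hstack([x,b])[:,:,::-1])
E
```

```text
time_s: 19.3
position: [0.5848, 0.2073, 0.3059]
tcp_rot: [[-0.997, -0.082, 0.014], [-0.082, 0.997, -0.004], [-0.014, -0.005, -1.0]]
force: [0.6, -0.4, -0.9]
opening: 0.999
time_s: 19.8
position: [0.6432, 0.2122, 0.3064]
tcp_rot: [[-0.997, -0.082, 0.012], [-0.082, 0.997, -0.004], [-0.012, -0.005, -1.0]]
force: [0.6, -0.1, -0.3]
opening: 0.998
[ 0.58814216 -0.12115626 -0.29054271]
w13 base z 14.0 edge mid -0.0 width 106.3 slopes deg 0.07 -0.12 xmin -97.3
  near (113, 122) x [-80.7 -74.8 -69. ] L y [-18.9 -13.4] R y [12.3 18.7] 101 102 zmed 115.7
  near (107, 113) x [-80.7 -74.6 -68.7] L y [-15.   -8.1] R y [ 8.7 19.9] 74 68 zmed 109.9
  far (113, 122) x [69.2 74.8 80.8] L y [-19.  -12.9] R y [12.8 17.9] 74 63 zmed 115.5
  far (107, 113) x [69.1 74.3 80.9] L y [-21.8  -8.9] R y [ 8.8 13.8] 56 55 zmed 110.2
n 4597 y -1.1112461128747173 z 56.75459199339558 yaw 0.008525308538282395 slope -0.00016087369676643273 grit ends [-56.12524814  52.60471892] -1.7602646074870307
```

View pics/c13.png

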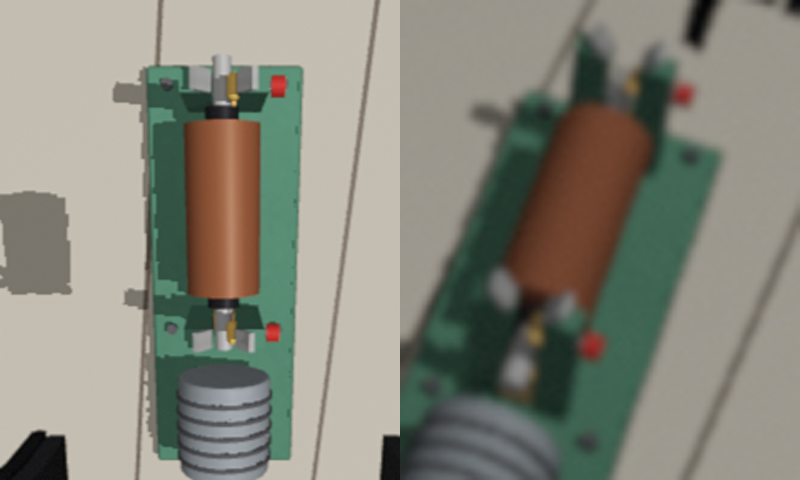

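The pictures show the drum level in both slots, axle ends at about (222,75) and (223,330), with the brass catches out over the axle. Handing in.

```bash
python3 -c "
from h import *
print(bot.hand_in()); print(bot.read_state()['time_s'])"
```

```text
the job is handed in; nothing more can be done
None
the job is handed in; nothing more can be done
```

The drum is seated in the sander and released, and I handed the job in at about 20 s of the 61 s allowed. The hand-in gives no verdict, so these are my own measurements.

**What happened:** I gripped the drum mid-grit, lifted it about 165 mm off the rest and lowered it into both slots. At the catches it did not go in evenly. The far end slipped through first and the drum tilted about 0.17 rad in the hand. Gentle 1 mm steps brought the near end through, and it was level again before it bottomed. I then held it on the blocks with about 13 N, relaxed the push and let go.

**Last checks, after release:**

| Check | Measured | Allowed |
|---|---|---|
| Axle centre height | 56.8 mm | 53–77 mm |
| Distance from the stand's origin | about 2 mm | 8 mm |
| Axle angle to the stand | 0.009 rad | 0.03 rad |
| Out of level | under 0.001 rad | 0.015 rad |
| Force on the gripper | about zero | touching nothing |

- **Pressing force:** the highest estimate at any reading was about 14 N on the sander, against the 28 N limit. I only read force at the end of each move, so a brief peak between readings could have gone unseen.
- **Catches:** the last pictures show both sprung out over the axle. I judged this by eye, since I had no reading of their travel.
- **Bystanders:** I kept clear of the bowl, jar, figure and block, but did not measure their positions again at the end.
- **Camera disagreement:** the wrist camera differed from the fixed cameras by 1–4 mm. I used the wrist readings throughout, so most of that offset cancels between picking up and placing.

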